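Move the charged battery pack to the balance analyser and lock it in

TASK

Move the charged battery pack (green top) from its bench charger to the empty bay of the yellow propeller-balance analyser. Its charger has a push-push catch: press the pack down once so that it releases and rises, lift it out, stand it gently in the bay and press it down until the bay's catch locks it there. Press gently and only until you feel the stop (about 12 N is enough; more than 17 N harms the catch), and leave the orange-topped pack locked in its own charger.

Things in the scene. Friction and masses are not known exactly. Their poses are not given: they have to be found in the camera images.
- green_pack: Charged battery pack, green top: black box 70 x 46 x 60 mm tall, flat top, lowest 8 mm tapered 4 mm inwards on all sides, 0.10 to 0.21 kg. Origin at the centre of its underside; x along the 70 mm length, y across the 46 mm width (grasp this, from above), z up. The same either way round. Starts locked, top 6 mm above the charger's rim, too low to grip; released, 24 mm above.
- orange_pack: Flat battery pack, orange top, locked in the other charger; leave alone. Otherwise as the green pack: black box 70 x 46 x 60 mm tall, flat top, lowest 8 mm tapered 4 mm inwards on all sides, 0.10 to 0.21 kg. Origin at the centre of its underside; x along the 70 mm length, y across the 46 mm width (grasp this, from above), z up. The same either way round.
- charger_green: Charger that holds the green pack: grey block, 110 x 86 x 90 mm tall, fixed to the bench, with a well in the middle of its top, 74 x 50 mm (2 mm clearance each side of a pack). Origin at the centre of its underside; x along the well, z up.
- charger_orange: Charger that holds the orange pack: grey block, 110 x 86 x 90 mm tall, fixed to the bench, with a well in the middle of its top, 74 x 50 mm (2 mm clearance each side of a pack). Origin at the centre of its underside; x along the well, z up.
- charger_green_mouth (a point): Centre of the well's mouth of the green pack's charger, level with the rim, 90 mm above the bench; axes as the charger's. While pressed, a pack may sink 14 mm below the rim: press its middle with shut fingers. Every full press toggles the catch: raised - press - locked - press - raised. After a release press the tray rises with the pack in about 0.3 s as the finger lifts.
- green_tray (a joint): Sprung tray under the green pack, on a push-push catch. Joint value: depth pressed, m: 0 raised (released), about 0.018 locked, up to 0.038 in a press. Starts locked. Pushing it takes 2 to 8 N, then a stiff stop (15 N/mm) is met, at a hidden depth, differing per catch, 6 to 19 mm below locked. The catch toggles only when pressed onto that stop (10 N or more) and let go; a shorter push changes nothing.
- orange_tray (a joint): Tray of the same kind under the orange pack; starts locked and must stay so. Joint value: depth pressed, m: 0 raised (released), about 0.018 locked, up to 0.038 in a press.
- analyser: Yellow instrument box, 180 x 170 x 90 mm tall, fixed to the bench, with black rubber side rails (3 mm above its top, 6 mm beyond its sides), a dark screen on the +x half of its top and the empty battery bay in the -x half. Origin at the centre of its underside; z up.
- bay_mouth (a point): Centre of the mouth of the analyser's bay, level with the rim, 90 mm above the bench, 35 mm to -x of the analyser's origin, in its frame. The well is 74 x 50 mm, long along x. The raised tray lies 36 mm below the mouth: a pack set on it stands 24 mm above the rim, and 6 mm when locked. Press its middle with shut fingers; it may sink 14 mm below the rim.
- bay_tray (a joint): Sprung tray in the analyser's bay, on a push-push catch of the same kind and forces as the green tray's, with its own hidden stop 6 to 19 mm below locked. Toggles on every full press. Starts raised. Joint value: depth pressed, m: 0 raised (released), about 0.018 locked, up to 0.038 in a press.
Mind the look-alikes: they are no part of the job. What is shaped like the green_pack but pink, purple or red is not meant.

How it is judged:
By the outcome, as a careful person would: the job done as asked, in the order asked, and still so for the second after the job is handed in, with the robot touching nothing.
It also fails if it takes over 58 s, if anything falls off the work surface, if the arm or the gripper's body presses on something with over 40 N, if the wrist force passes 120 N, or if a joint passes its speed limit or range.

ROBOT

A 6-joint arm with a two-finger parallel gripper is mounted at the origin on the work surface. World frame = base frame: x ahead of the robot, y to its left, z up, the work surface at z = 0. Lengths are in m, angles in degrees, forces in N, time in s.
With the tool pointing down it reaches from about 0.3 to 0.75 m from the base axis. Payload 8.5 kg.
Tool frame: the origin (TCP) lies at the very end of the fingers, on their centre line; the grasp point (between the pads) lies 19 mm behind it; z points along the fingers, y is the line along which they close (so a half turn about z gives the same grasp; the last joint's range is limited). The gripper opens to 85 mm and grips with 20 to 120 N. Pads are 22 mm wide; open, the fingers measure 114 mm over their backs; the gripper's body (76 mm by 85 mm) begins 54 mm behind the grasp point. The pads swing forward as they close: fully open they stand 13 mm farther back than shut.
Start: joints at [61.175, 21.807, 74.336, -0, 83.858, -12.336], TCP at [0.156, 0.527, 0.231] pointing down, gripper open.
Joint ranges: [-178.18, 178.18], [-50.72, 133.34], [12.68, 142.11], [-81.47, 261.47], [9.98, 163.14], [-165.26, 165.26]. Speed limits (degrees/s): [136.94, 136.94, 180, 180, 180, 180].

INTERFACE

Orientations are given as [roll, pitch, yaw] about the fixed x, y, z axes, in that order (R = Rz(yaw) Ry(pitch) Rx(roll)).
In Python, from station import env gives the robot as it stands. The module is installed in compiled form; this text tells all that it offers.
- The arm moves only by the shell command python3 -m jog 'ROWS' [FORCE]. ROWS is JSON, a list of rows, each a list of 7 numbers: the turn, a rotation vector about the tool's x, y, z in degrees, then the shift along the tool's x, y, z in cm, then the closure in counts, from 0 (fully open) to 255 (shut). A call has 1 to 12 rows; each row is the pose to reach, as a shift and turn from the pose commanded when the call began, along the tool's axes at that moment; what a row does not reach only later rows make up. A row lasts 1/8 s, in which the tool goes at most 62.5 mm and 10.7 degrees, less where a joint would pass 70% of its speed; a pose out of reach is approached as far as the arm can. A call with a gripper value outside its range is refused whole. The fingers move at their own pace and stop on an object; FORCE is the grip in N (left out, the last holds). Time passes only in rows, so rows that repeat a pose let the fingers close. It gives the time, the measured TCP pose, the force and the opening at its end, in the units of the state.
- env.sense(): the state, without advancing time (a new reading comes with each control period).
- env.capture(name): name is "scene" or "top"; returns the picture (384x512x3 uint8, blue, green, red); there is no depth.
- env.calibration(name): a dict with "camera_matrix" (3x3 intrinsics, pixels), "D" ([k1, k2, p1, p2, k3] as OpenCV has them; the pictures are not rectified), "rvec" (rotation vector, rad) and "tvec" (3), from world to camera coordinates, as OpenCV has them. Camera axes: x right, y down, z forward; pixel columns grow to the right and rows downward; lengths in m; the calibration is good to about 2 mm. A picture is of the moment at which its call begins. calibration takes no time and is no camera call.
- env.finish_job(): hands the job in, once; it reports no verdict.
The state is a dict: "time_s": time; "joint_positions": joint angles; "dq": joint speeds; "tau": joint torques, N m; "eef_pos": TCP position; "tool_rot": TCP orientation; "wrist_force": force on the tool from outside, world axes, zero at the start; "wrist_torque": the same for the moment, N m; "gripper_width": finger opening in m.
Only numpy, scipy, OpenCV 4.12 (cv2) and the standard library are available. Lean on these libraries where they do the work, as an engineer would, in place of code of your own. Each camera call takes 0.05 s, during which the arm holds its last target. There are 200 camera calls.

## Working session

There is one attempt and no reset: what is moved stays moved. The work goes in short steps, Python scripts to look and compute and a shell command to move; the robot and the scene stay as the last step left them, time stands still between calls to the robot, and variables do not carry over. Pictures are saved under pics/ and viewed, on a budget of 10 in all, crops included, one or two more only if the job needs it, and the job is handed in when it is done.

```bash
mkdir -p pics
python3 - <<'E'
from station import env
import cv2,numpy as np
a=env.capture("scene");b=env.capture("top")
cv2.imwrite("pics/s0.png",a);cv2.imwrite("pics/t0.png",b)
for n in("scene","top"):
    c=env.calibration(n);R=cv2.Rodrigues(np.array(c["rvec"],float))[0];print(n,np.array(c["camera_matrix"]).round(1).tolist(),c["D"],(-R.T@np.array(c["tvec"]).reshape(3)).round(3),R[2].round(2))
s=env.sense();print(s["time_s"],s["eef_pos"],s["tool_rot"],s["wrist_force"],s["gripper_width"])
E
```

```text
scene [[347.9, 0.0, 257.0], [0.0, 347.9, 189.0], [0.0, 0.0, 1.0]] [0.02363075 0.         0.         0.         0.        ] [0.769 0.432 0.548] [-0.41 -0.58 -0.7 ]
top [[358.9, 0.0, 252.1], [0.0, 358.9, 190.5], [0.0, 0.0, 1.0]] [-0.05971569  0.          0.          0.          0.        ] [0.372 0.029 0.814] [ 0.19  0.03 -0.98]
0.1 [0.15601092 0.52715254 0.23077401] [-1.79928106e+02 -1.62179476e-02  1.63508227e+02] [0.40381236 0.25715829 0.29404936] 0.0851052420509231
```

View pics/s0.png

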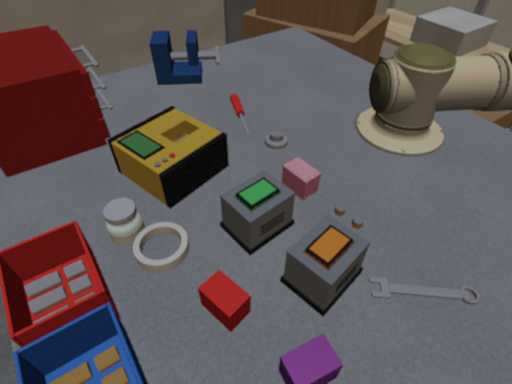

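View pics/t0.png

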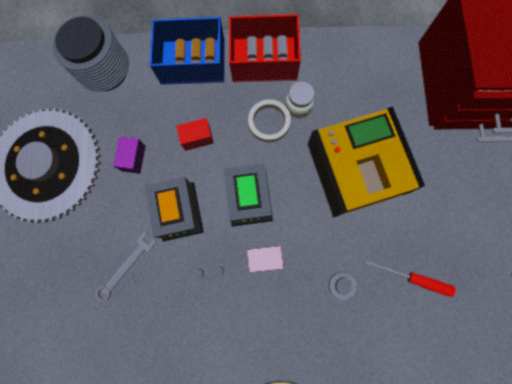

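Top view: the green pack's top is at (247,190), the orange at (168,207). The analyser is centred near (366,160), with the bay at (373,174) and a green screen at (370,130). The green candidates are the pack top (247,190) in a grey charger and the screen (370,130) on the yellow box. The pack in the grey charger fits. Pink (265,259), purple (128,153) and red (194,133) are decoys.

```bash
cat > h.py <<'E'
from station import env
import cv2,numpy as np
def ray(n,px,z):
    c=env.calibration(n);K=np.array(c["camera_matrix"],float);R=cv2.Rodrigues(np.array(c["rvec"],float))[0]
    t=np.array(c["tvec"],float).reshape(3);C=-R.T@t
    u=cv2.undistortPoints(np.array(px,float).reshape(-1,1,2),K,np.array(c["D"],float)).reshape(-1,2)
    d=np.c_[u,np.ones(len(u))]@R
    return (C+d*((z-C[2])/d[:,2])[:,None])[:,:2]
def rect(n,cnt,z):
    p=ray(n,cnt.reshape(-1,2),z)
    (c,s,a)=cv2.minAreaRect((p*1000).astype(np.float32))
    if s[0]<s[1]: s=s[::-1];a+=90
    return np.round(c,1),np.round(s,1),round((a+90)%180-90,1)   # mm, long-axis yaw
def blobs(m,amin):
    cs,_=cv2.findContours(m.astype(np.uint8),cv2.RETR_EXTERNAL,cv2.CHAIN_APPROX_NONE)
    return [c for c in cs if cv2.contourArea(c)>amin]
E
python3 - <<'E'
from h import *
for n,f in(("scene","s0"),("top","t0")):
    im=cv2.imread(f"pics/{f}.png");hsv=cv2.cvtColor(im,cv2.COLOR_BGR2HSV);H,S,V=cv2.split(hsv)
    for nm,m,z,a in(("green",(H>45)&(H<80)&(S>130)&(V>70),.096,150),("orange",(H>8)&(H<19)&(S>170)&(V>150),.096,250),("yellow",(H>19)&(H<32)&(S>120)&(V>60),.09,1500)):
        for c in blobs(m,a): print(n,nm,c.reshape(-1,2).mean(0).round(),*rect(n,c,z))
        if nm=="yellow":
            c=max(blobs(m,a),key=cv2.contourArea);hull=np.zeros(m.shape,np.uint8);cv2.drawContours(hull,[cv2.convexHull(c)],-1,1,-1)
            for h in blobs((hull>0)&~m,80): print(n," hole",h.reshape(-1,2).mean(0).round(),*rect(n,h,.09))
b=cv2.imread("pics/t0.png")[100:240,140:430]
cv2.imwrite("pics/crop.png",cv2.resize(b,None,fx=2.7,fy=2.7,interpolation=cv2.INTER_CUBIC))
E
```

```text
scene green [257. 191.] [508.3  63.4] [62.4 38.3] 6.8
scene orange [329. 244.] [479.9 224.9] [57.2 33.8] 11.2
scene yellow [161. 152.] [ 585.7 -151. ] [226.8 220.8] -73.4
scene  hole [184. 168.] [579.5 -93. ] [216.8  50.5] 33.7
scene  hole [140. 145.] [ 632.7 -197.1] [91.9 52.1] -73.5
top green [247. 190.] [508.6  61.9] [62.3 38.6] 7.2
top green [370. 130.] [ 631.9 -197.8] [78.9 44.4] -73.1
top yellow [368. 160.] [ 572.8 -190.5] [183.2 160.8] 16.6
top  hole [374. 174.] [ 538.4 -198.7] [70.9 45.7] 16.4
top  hole [369. 131.] [ 633.4 -199.1] [92.8 51.7] -73.8
```

View pics/crop.png

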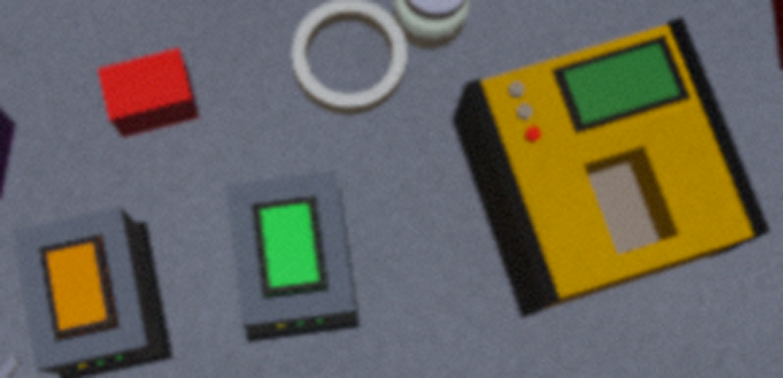

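Confirmed: the green-topped pack sits in the middle grey charger, with the orange pack to its left. The bay is the light well in the yellow box's lower half. Target: (508.5, 62.5) mm at yaw 7°. Bay: about (538.4, -198.7) at yaw 16.5°. I'm moving above the pack with shut fingers.

```bash
cat >> h.py <<'E'
def to(x,y,z,yaw):
    from scipy.spatial.transform import Rotation as Ro
    s=env.sense();R=Ro.from_euler("xyz",s["tool_rot"],degrees=True);T=Ro.from_euler("xyz",[180,0,yaw],degrees=True)
    d=R.inv().apply(np.array([x,y,z])/1000-s["eef_pos"])*100
    print("t",s["time_s"],"turn",(R.inv()*T).as_rotvec(degrees=True).round(1),"cm",d.round(2),"F",np.round(s["wrist_force"],2))
E
python3 -m jog '[[0,0,-10,-19,-14,2,255],[0,0,-23.5,-38,-28,5,255],[0,0,-23.5,-47,-34.5,9,255],[0,0,-23.5,-47,-34.5,9,255],[0,0,-23.5,-47,-34.5,9,255],[0,0,-23.5,-47,-34.5,9,255],[0,0,-23.5,-47,-34.5,9,255],[0,0,-23.5,-47,-34.5,9,255],[0,0,-23.5,-47,-34.5,9,255],[0,0,-23.5,-47,-34.5,9,255],[0,0,-23.5,-47,-34.5,9,255],[0,0,-23.5,-47,-34.5,9,255]]' 40; python3 -c "
from h import *
to(508.5,62.5,100,187)"
```

```text
time_s: 1.6
eef_pos: [0.5082, 0.0637, 0.1412]
tool_rot: [180.0, -0.0, -173.0]
wrist_force: [-0.4, 0.3, 0.1]
gripper_width: 0.0003
t 1.6 turn [ 0. -0.  0.] cm [-0.01 -0.12  4.12] F [-0.36  0.31  0.06]
```

```bash
cat > ok.py <<'E'
import sys
from station import env
s=env.sense();f=s["wrist_force"][2];print(round(s["time_s"],2),"z",round(s["eef_pos"][2]*1000,2),"Fz",round(f,2))
sys.exit(f>float(sys.argv[1]))
E
python3 -m jog '[[0,0,0,0,-0.1,2,255],[0,0,0,0,-0.1,4,255],[0,0,0,0,-0.1,4.3,255],[0,0,0,0,-0.1,4.5,255],[0,0,0,0,-0.1,4.6,255],[0,0,0,0,-0.1,4.6,255]]' >/dev/null; python3 ok.py 9 && python3 -m jog '[[0,0,0,0,0,0.2,255],[0,0,0,0,0,0.4,255],[0,0,0,0,0,0.4,255]]' >/dev/null; python3 ok.py 9
```

```text
2.35 z 96.15 Fz 4.51
2.35 z 96.15 Fz 4.51False
False
```

```bash
sed -i 's/sys.exit(\(.*\))$/sys.exit(int(\1))/' ok.py
python3 -m jog '[[0,0,0,0,0,0.2,255],[0,0,0,0,0,0.4,255],[0,0,0,0,0,0.4,255]]' >/dev/null; python3 ok.py 8.5 && python3 -m jog '[[0,0,0,0,0,0.1,255],[0,0,0,0,0,0.1,255]]' >/dev/null && python3 ok.py 8.5 && python3 -m jog '[[0,0,0,0,0,0.05,255]]' >/dev/null && python3 ok.py 8.5 && python3 -m jog '[[0,0,0,0,0,0.05,255]]' >/dev/null && python3 ok.py 8.5
```

```text
2.73 z 92.05 Fz 6.68
2.98 z 91.12 Fz 5.89
3.1 z 90.69 Fz 5.2
3.23 z 90.2 Fz 5.51
```

Plateau is about 5.5 N; I'm continuing in 0.5 mm steps with a stop at 8 N.

```bash
python3 -m jog '[[0,0,0,0,0,0.05,255]]' >/dev/null && python3 ok.py 8 && python3 -m jog '[[0,0,0,0,0,0.05,255]]' >/dev/null && python3 ok.py 8 && python3 -m jog '[[0,0,0,0,0,0.05,255]]' >/dev/null && python3 ok.py 8 && python3 -m jog '[[0,0,0,0,0,0.05,255]]' >/dev/null && python3 ok.py 8 && python3 -m jog '[[0,0,0,0,0,0.05,255]]' >/dev/null && python3 ok.py 8 && python3 -m jog '[[0,0,0,0,0,0.05,255]]' >/dev/null && python3 ok.py 8 && python3 -m jog '[[0,0,0,0,0,0.05,255]]' >/dev/null && python3 ok.py 8 && python3 -m jog '[[0,0,0,0,0,0.05,255]]' >/dev/null && python3 ok.py 8 && python3 -m jog '[[0,0,0,0,0,0.05,255]]' >/dev/null && python3 ok.py 8 && python3 -m jog '[[0,0,0,0,0,0.05,255]]' >/dev/null && python3 ok.py 8 && python3 -m jog '[[0,0,0,0,0,0.05,255]]' >/dev/null && python3 ok.py 8 && python3 -m jog '[[0,0,0,0,0,0.05,255]]' >/dev/null && python3 ok.py 8
```

```text
3.35 z 89.67 Fz 6.64
3.48 z 89.17 Fz 6.99
3.6 z 88.68 Fz 6.84
3.73 z 88.2 Fz 6.25
3.85 z 87.72 Fz 7.61
3.98 z 87.19 Fz 6.85
4.1 z 86.71 Fz 7.09
4.22 z 86.22 Fz 5.78
4.35 z 85.74 Fz 7.02
4.47 z 85.23 Fz 6.92
4.6 z 84.72 Fz 6.63
4.72 z 84.23 Fz 6.54
```

```bash
python3 -m jog '[[0,0,0,0,0,0.05,255]]' >/dev/null && python3 ok.py 8.5 && python3 -m jog '[[0,0,0,0,0,0.05,255]]' >/dev/null && python3 ok.py 8.5 && python3 -m jog '[[0,0,0,0,0,0.05,255]]' >/dev/null && python3 ok.py 8.5 && python3 -m jog '[[0,0,0,0,0,0.05,255]]' >/dev/null && python3 ok.py 8.5 && python3 -m jog '[[0,0,0,0,0,0.05,255]]' >/dev/null && python3 ok.py 8.5 && python3 -m jog '[[0,0,0,0,0,0.05,255]]' >/dev/null && python3 ok.py 8.5 && python3 -m jog '[[0,0,0,0,0,0.05,255]]' >/dev/null && python3 ok.py 8.5 && python3 -m jog '[[0,0,0,0,0,0.05,255]]' >/dev/null && python3 ok.py 8.5 && python3 -m jog '[[0,0,0,0,0,0.05,255]]' >/dev/null && python3 ok.py 8.5 && python3 -m jog '[[0,0,0,0,0,0.05,255]]' >/dev/null && python3 ok.py 8.5 && python3 -m jog '[[0,0,0,0,0,0.05,255]]' >/dev/null && python3 ok.py 8.5 && python3 -m jog '[[0,0,0,0,0,0.05,255]]' >/dev/null && python3 ok.py 8.5
```

```text
4.85 z 83.72 Fz 8.1
4.97 z 83.23 Fz 6.77
5.1 z 82.78 Fz 7.92
5.22 z 82.28 Fz 6.91
5.35 z 81.8 Fz 8.1
5.47 z 81.29 Fz 7.11
5.6 z 80.81 Fz 7.66
5.72 z 80.32 Fz 8.09
5.85 z 79.81 Fz 7.4
5.97 z 79.46 Fz 10.93
```

```bash
python3 -m jog '[[0,0,0,0,0,0,255]]' >/dev/null; python3 ok.py 11.3 &&  python3 -m jog '[[0,0,0,0,0,0.01,255]]' >/dev/null && python3 ok.py 11.3 && python3 -m jog '[[0,0,0,0,0,0.01,255]]' >/dev/null && python3 ok.py 11.3
```

```text
6.1 z 79.56 Fz 11.22
6.22 z 79.48 Fz 11.97
```

About 12 N at the stop. Lifting and opening, then a picture.

```bash
python3 -m jog '[[0,0,0,0,0,-1,255],[0,0,0,0,0,-3,255],[0,0,0,0,0,-6,255],[0,0,0,0,0,-7.5,0],[0,0,0,0,0,-7.5,0],[0,0,0,0,0,-7.5,0],[0,0,0,0,0,-7.5,0]]'
python3 - <<'E'
from h import *
a=env.capture("scene");b=env.capture("top")
cv2.imwrite("pics/a1.png",np.hstack([cv2.resize(a[110:270,180:380],None,fx=2,fy=2),cv2.resize(b[110:270,180:380],None,fx=2,fy=2)]))
for n,im in(("scene",a),("top",b)):
    H,S,V=cv2.split(cv2.cvtColor(im,cv2.COLOR_BGR2HSV))
    for c in blobs((H>45)&(H<80)&(S>130)&(V>70),60): print(n,c.reshape(-1,2).mean(0).round(),*rect(n,c,.114))
to(508.5,62.5,95,187)
E
```

```text
time_s: 7.1
eef_pos: [0.5086, 0.0621, 0.1525]
tool_rot: [180.0, -0.1, -173.0]
wrist_force: [1.2, 0.4, -1.0]
gripper_width: 0.0719
scene [258. 185.] [508.9  63.9] [61.8 38.2] 6.3
top [370. 131.] [ 625.2 -192. ] [77.5 42.2] -73.7
t 7.2 turn [ 0.  -0.1  0. ] cm [0.02 0.04 5.77] F [0.13 0.98 0.27]
```

View pics/a1.png

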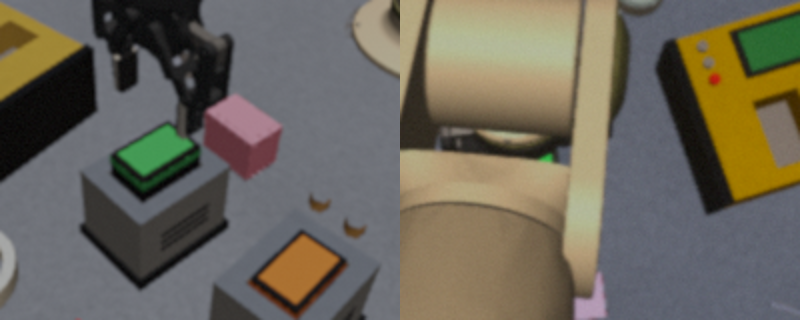

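The pack has risen (green top with black sides visible). It's centred under the gripper, so I'm descending to grip.

```bash
python3 -m jog '[[0,0,0,0,0,2,0],[0,0,0,0,0,4,0],[0,0,0,0,0,5.5,0],[0,0,0,0,0,5.95,0],[0,0,0,0,0,5.95,255],[0,0,0,0,0,5.95,255],[0,0,0,0,0,5.95,255],[0,0,0,0,0,5.95,255],[0,0,0,0,0,5.95,255],[0,0,0,0,0,5.95,255]]' 40
python3 -m jog '[[0,0,0,0,0,-1,255],[0,0,0,0,0,-3,255],[0,0,0,0,0,-6,255],[0,0,0,0,0,-9,255],[0,0,0,0,0,-10,255],[0,0,0,0,0,-10,255]]'
python3 - <<'E'
from h import *
a=env.capture("scene");b=env.capture("top")
cv2.imwrite("pics/a2.png",np.hstack([cv2.resize(a[50:270,80:350],None,fx=1.45,fy=1.45),cv2.resize(b[70:290,180:450],None,fx=1.45,fy=1.45)]))
to(538.4,-198.7,193,196.5)
E
```

```text
time_s: 8.45
eef_pos: [0.5092, 0.0622, 0.0939]
tool_rot: [-180.0, 0.0, -173.0]
wrist_force: [0.7, 1.0, 3.0]
gripper_width: 0.0448
time_s: 9.2
eef_pos: [0.5088, 0.0621, 0.1936]
tool_rot: [-180.0, -0.0, -173.0]
wrist_force: [-0.1, 0.5, -1.4]
gripper_width: 0.045
t 9.3 turn [ 0.  -0.1 -9.5] cm [  0.2  -26.26  -0.06] F [-0.95  0.36 -1.6 ]
```

View pics/a2.png

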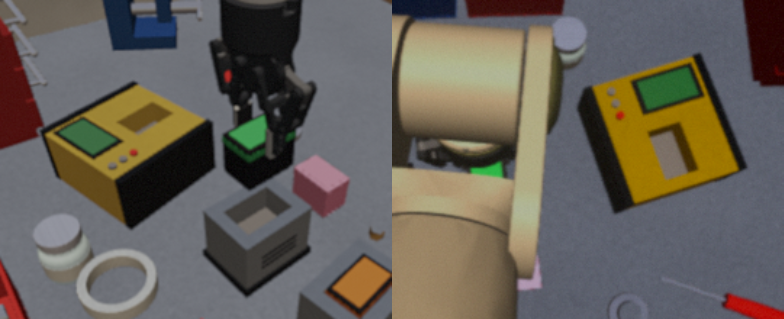

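The pack is held straight and the charger is empty. Moving above the bay.

```bash
python3 -m jog '[[0,0,-2,0.2,-4,0,255],[0,0,-4,0.2,-9,0,255],[0,0,-6,0.2,-14,0,255],[0,0,-8,0.2,-19,0,255],[0,0,-9.5,0.2,-24,0,255],[0,0,-9.5,0.2,-26.3,0,255],[0,0,-9.5,0.2,-26.3,0,255],[0,0,-9.5,0.2,-26.3,0,255],[0,0,-9.5,0.2,-26.3,2.5,255],[0,0,-9.5,0.2,-26.3,4,255],[0,0,-9.5,0.2,-26.3,4,255],[0,0,-9.5,0.2,-26.3,4,255]]'
python3 - <<'E'
from h import *
a=env.capture("scene");b=env.capture("top")
cv2.imwrite("pics/a3.png",np.hstack([cv2.resize(a[50:230,80:270],None,fx=2,fy=2),cv2.resize(b[80:260,260:450],None,fx=2,fy=2)]))
to(538.6,-199.2,153.5,196.5)
E
```

```text
time_s: 10.8
eef_pos: [0.5394, -0.199, 0.1545]
tool_rot: [-180.0, 0.0, -163.5]
wrist_force: [-0.7, -0.4, -1.2]
gripper_width: 0.0452
t 10.9 turn [-0.1  0.1  0. ] cm [0.08 0.02 0.1 ] F [-0.58  0.24 -1.32]
```

View pics/a3.png

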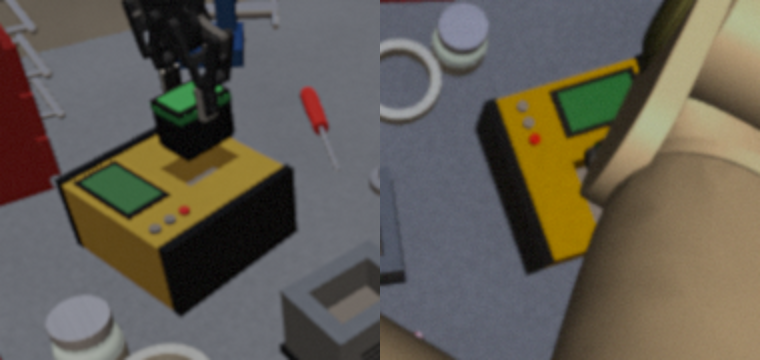

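The pack hangs over the bay, aligned in the scene view. Lowering in steps with a force check.

```bash
sed -i 's/"Fz",round(f,2)/"F",np.round(s["wrist_force"],1)/;s/^import sys/import sys,numpy as np/' ok.py; sed -i 's/int(f>/int(abs(s["wrist_force"]).max()>/' ok.py
python3 -m jog '[[0,0,0,0.05,0,1,255],[0,0,0,0.05,0,2,255],[0,0,0,0.05,0,2,255]]' >/dev/null; python3 ok.py 4 && python3 -m jog '[[0,0,0,0,0,0.3,255],[0,0,0,0,0,0.5,255]]' >/dev/null && python3 ok.py 4 && python3 -m jog '[[0,0,0,0,0,0.3,255],[0,0,0,0,0,0.5,255]]' >/dev/null && python3 ok.py 4 && python3 -m jog '[[0,0,0,0,0,0.3,255],[0,0,0,0,0,0.5,255]]' >/dev/null && python3 ok.py 4 && python3 -m jog '[[0,0,0,0,0,0.3,255],[0,0,0,0,0,0.5,255]]' >/dev/null && python3 ok.py 4 && python3 -m jog '[[0,0,0,0,0,0.5,255],[0,0,0,0,0,1,255]]' >/dev/null && python3 ok.py 4 && python3 -m jog '[[0,0,0,0,0,0.3,255],[0,0,0,0,0,0.5,255]]' >/dev/null && python3 ok.py 4
```

```text
11.28 z 132.54 F [ 0.2  0.2 -2. ]
11.53 z 128.7 F [ 1.1 -0.  -0.7]
11.78 z 123.56 F [ 0.   0.1 -1.8]
12.03 z 118.69 F [ 1.7  0.7 -0.9]
12.28 z 113.64 F [3.3 0.3 0.9]
12.53 z 103.51 F [3.7 1.8 1.2]
12.78 z 98.68 F [3.8 2.2 1.9]
```

```bash
python3 -m jog '[[0,0,0,-0.07,0.02,0,255],[0,0,0,-0.07,0.02,0.2,255]]' >/dev/null; python3 ok.py 4 && python3 -m jog '[[0,0,0,0,0,0.1,255],[0,0,0,0,0,0.2,255]]' >/dev/null && python3 ok.py 4;  python3 -m jog '[[0,0,0,0,0,0,255]]' >/dev/null;python3 ok.py 4
```

```text
13.03 z 96.49 F [ 1.   0.7 -0.5]
13.28 z 94.53 F [-1.  -0.3  2.3]
13.4 z 94.68 F [-1.8  0.6 -0.2]
```

Standing about on the tray. Releasing gently, rising and looking.

```bash
python3 -m jog '[[0,0,0,0,0,0.05,200],[0,0,0,0,0,0.05,120],[0,0,0,0,0,0.05,40],[0,0,0,0,0,0.05,0],[0,0,0,0,0,0.05,0],[0,0,0,0,0,-2,0],[0,0,0,0,0,-5,0],[0,0,0,0,0,-7,0],[0,0,0,0,0,-7,255],[0,0,0,0,0,-7,255],[0,0,0,0,0,-7,255],[0,0,0,0,0,-7,255]]'
python3 - <<'E'
from h import *
a=env.capture("scene")
cv2.imwrite("pics/a4.png",cv2.resize(a[50:230,80:270],None,fx=3,fy=3))
H,S,V=cv2.split(cv2.cvtColor(a,cv2.COLOR_BGR2HSV))
for c in blobs((H>45)&(H<80)&(S>130)&(V>70),60): print(c.reshape(-1,2).mean(0).round(),*rect("scene",c,.114))
to(539.4,-199.2,115,196.5)
E
```

```text
time_s: 14.9
eef_pos: [0.5391, -0.1988, 0.1641]
tool_rot: [179.9, -0.0, -163.5]
wrist_force: [0.4, 0.2, -0.1]
gripper_width: 0.0123
[179. 122.] [ 538.9 -195.6] [62.1 37.2] 16.4
t 14.95 turn [ 0. -0.  0.] cm [-0.02 -0.05  4.92] F [ 0.59 -0.06 -0.2 ]
```

View pics/a4.png

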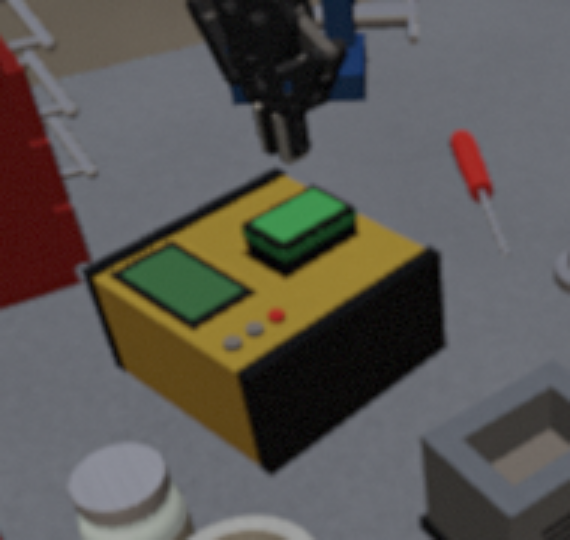

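The pack stands level in the bay, raised. Now pressing it down.

```bash
sed -i 's/abs(s\["wrist_force"\]).max()/f/' ok.py
python3 -m jog '[[0,0,0,0,0,2,255],[0,0,0,0,0,4,255],[0,0,0,0,0,4.7,255],[0,0,0,0,0,5.0,255],[0,0,0,0,0,5.2,255],[0,0,0,0,0,5.4,255]]' >/dev/null;python3 ok.py 7 && python3 -m jog '[[0,0,0,0,0,0.2,255],[0,0,0,0,0,0.4,255],[0,0,0,0,0,0.6,255],[0,0,0,0,0,0.8,255],[0,0,0,0,0,1,255],[0,0,0,0,0,1.2,255],[0,0,0,0,0,1.4,255],[0,0,0,0,0,1.6,255],[0,0,0,0,0,1.75,255],[0,0,0,0,0,1.75,255]]'>/dev/null; python3 ok.py 8
```

```text
15.7 z 111.49 F [-1.   0.8  4.5]
16.95 z 93.22 F [0.6 0.6 5.9]
```

```bash
python3 -m jog '[[0,0,0,0,0,0.1,255],[0,0,0,0,0,0.2,255]]' >/dev/null; python3 ok.py 8.5 && python3 -m jog '[[0,0,0,0,0,0.05,255]]' >/dev/null && python3 ok.py 8.5 && python3 -m jog '[[0,0,0,0,0,0.05,255]]' >/dev/null && python3 ok.py 8.5 && python3 -m jog '[[0,0,0,0,0,0.05,255]]' >/dev/null && python3 ok.py 8.5 && python3 -m jog '[[0,0,0,0,0,0.05,255]]' >/dev/null && python3 ok.py 8.5 && python3 -m jog '[[0,0,0,0,0,0.05,255]]' >/dev/null && python3 ok.py 8.5 && python3 -m jog '[[0,0,0,0,0,0.05,255]]' >/dev/null && python3 ok.py 8.5 && python3 -m jog '[[0,0,0,0,0,0.05,255]]' >/dev/null && python3 ok.py 8.5 && python3 -m jog '[[0,0,0,0,0,0.05,255]]' >/dev/null && python3 ok.py 8.5 && python3 -m jog '[[0,0,0,0,0,0.05,255]]' >/dev/null && python3 ok.py 8.5 && python3 -m jog '[[0,0,0,0,0,0.05,255]]' >/dev/null && python3 ok.py 8.5 && python3 -m jog '[[0,0,0,0,0,0.05,255]]' >/dev/null && python3 ok.py 8.5 && python3 -m jog '[[0,0,0,0,0,0.05,255]]' >/dev/null && python3 ok.py 8.5
```

```text
17.2 z 91.36 F [0.1 0.9 5.9]
17.32 z 90.87 F [-0.8 -0.   6.3]
17.45 z 90.41 F [0.3 0.6 7. ]
17.57 z 89.92 F [-0.2 -0.1  7.4]
17.7 z 89.44 F [-0.5  0.   7. ]
17.82 z 88.95 F [-0.2 -1.1  6.7]
17.95 z 88.44 F [ 0.  -0.3  6.3]
18.07 z 88.09 F [-0.7  0.3  9.1]
```

```bash
python3 -m jog '[[0,0,0,0,0,0,255]]' >/dev/null; python3 ok.py 11.3 &&  python3 -m jog '[[0,0,0,0,0,0.02,255]]' >/dev/null && python3 ok.py 11.3 && python3 -m jog '[[0,0,0,0,0,0.01,255]]' >/dev/null && python3 ok.py 11.3 && python3 -m jog '[[0,0,0,0,0,0.01,255]]' >/dev/null && python3 ok.py 11.3 && python3 -m jog '[[0,0,0,0,0,0.01,255]]' >/dev/null && python3 ok.py 11.3 && python3 -m jog '[[0,0,0,0,0,0.01,255]]' >/dev/null && python3 ok.py 11.3
```

```text
18.2 z 88.18 F [-1.  -0.1  7.6]
18.32 z 88.03 F [-1.6  0.5  8.9]
18.45 z 88.02 F [-0.8  0.5 10.7]
18.57 z 87.97 F [-1.5  1.2 11.1]
18.7 z 87.9 F [-1.4  0.1 10.4]
18.82 z 87.89 F [-0.9  1.1 10.3]
```

```bash
python3 -m jog '[[0,0,0,0,0,0.01,255]]' >/dev/null; python3 ok.py 12 &&  python3 -m jog '[[0,0,0,0,0,0,255]]' >/dev/null && python3 ok.py 12 && python3 -m jog '[[0,0,0,0,0,0.01,255]]' >/dev/null && python3 ok.py 12 && python3 -m jog '[[0,0,0,0,0,0,255]]' >/dev/null && python3 ok.py 12 && python3 -m jog '[[0,0,0,0,0,0.01,255]]' >/dev/null && python3 ok.py 12 && python3 -m jog '[[0,0,0,0,0,0,255]]' >/dev/null && python3 ok.py 12
```

```text
18.95 z 87.79 F [-1.4 -0.1 11.2]
19.07 z 87.83 F [-1.6  1.4 10.7]
19.2 z 87.77 F [-1.9  0.3 12.1]
```

```bash
python3 -m jog '[[0,0,0,0,0,0.01,255],[0,0,0,0,0,0.01,255]]' >/dev/null; python3 ok.py 12
python3 -m jog '[[0,0,0,0,0,-0.5,255],[0,0,0,0,0,-1.5,255],[0,0,0,0,0,-4,255],[0,0,0,0,0,-8,255],[0,0,0,0,0,-11,255],[0,0,0,0,0,-11,255],[0,0,0,0,0,-11,255]]'
python3 - <<'E'
from h import *
a=env.capture("scene")
cv2.imwrite("pics/a5.png",cv2.resize(a[40:300,80:400],None,fx=2.2,fy=2.2))
H,S,V=cv2.split(cv2.cvtColor(a,cv2.COLOR_BGR2HSV))
for c in blobs((H>45)&(H<80)&(S>130)&(V>70),60): print(c.reshape(-1,2).mean(0).round(),*rect("scene",c,.096))
for c in blobs((H>8)&(H<19)&(S>170)&(V>150),250): print(c.reshape(-1,2).mean(0).round(),*rect("scene",c,.096))
E
```

```text
19.45 z 87.75 F [-1.8  1.4 11.9]
time_s: 20.32
eef_pos: [0.5387, -0.1986, 0.1957]
tool_rot: [179.9, -0.1, -163.5]
wrist_force: [-0.1, 0.3, 0.4]
gripper_width: 0.0001
[180. 128.] [ 539.  -196.1] [61.6 36.9] 16.5
[329. 244.] [480.1 224.7] [57.4 34.2] 11.5
```

View pics/a5.png

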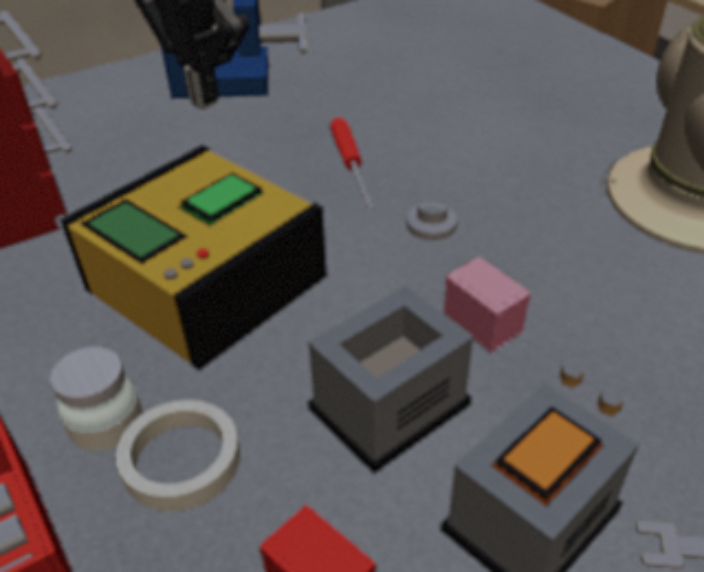

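The pack's top is now only a few mm above the analyser's rim: it dropped 6 px at (180,128) and is level, so it is locked. The orange pack is unchanged at (329,244) and the gripper is clear.

```bash
python3 -c "
from station import env
print(env.finish_job())"
```

```text
the job is handed in; nothing more can be done
None
```

I moved the green pack from its charger into the analyser's bay, where it now looks locked, and handed the job in at about 20 s of the 58 s. `finish_job` gives no verdict.

- **Release:** I pressed the pack to the charger's stop at about 12 N. It rose, I gripped it across its width at 40 N and lifted it out.
- **Placing:** While it slid into the bay there was up to about 4 N of side force, which a shift of under 1 mm relieved. I let it go standing on the raised tray, then pressed it to the bay's stop at about 12 N.
- **Last checks:** In the final picture the green top sits level and low in the bay, 6 px lower than when raised. That fits a locked height of 6 mm above the rim. The orange pack had not moved, and the gripper was clear with a wrist force near zero.
- **Disagreements:** The scene camera put the pack in the bay about 3 mm off in y from the bay position measured by the top camera. The pack went in anyway. Force readings varied by about 0.7 N, so the press forces are approximate; the highest reading was about 12.1 N, under the 17 N limit.

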